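# Seat the grinding cup on the sample mill and hold it pressed to run

### The arm

A 6-joint arm with a two-finger parallel gripper is mounted at the origin on a cart in front of the work surface, level with it; the furniture and walls round the work are solid. World frame = base frame: x ahead of the robot, y to its left, z up, the work surface at z = 0. Lengths are in m, angles in degrees, forces in N, time in s.
With the tool pointing down it reaches from about 0.375 to 0.9 m from the base axis. Payload 3.1 kg.
Tool frame: the origin (TCP) lies between the finger pads; the fingertips stand 11 mm ahead of it and the grasp point (between the pads) lies 8 mm behind it; z points along the fingers, y is the line along which they close (so a half turn about z gives the same grasp; the last joint's range is limited). The gripper opens to 87 mm and grips with 3 to 60 N. Pads are 19 mm wide; open, the fingers measure 117 mm over their backs; the gripper's body (75 mm by 190 mm) begins 51 mm behind the grasp point.
Start: joints at [-75.774, 30.224, 82.088, -0, 67.689, -10.227], TCP at [0.259, -0.569, 0.234] pointing down, gripper open.
Joint ranges: [-176.69, 176.69], [-43.24, 126.21], [12.49, 139.97], [-82, 262], [0, 151.66], [-163.58, 163.58]. Speed limits (degrees/s): [159.86, 159.86, 180, 180, 180, 180].

### API

Orientations are given as a 3x3 rotation matrix whose columns are the frame's x, y, z axes.
In Python, from rig import bot, viewer, workorder, nets gives the robot as it stands. The module is installed in compiled form; this text tells all that it offers.
- The arm moves only by the tool move_arm, never from a script. Its argument "increments" is a list of rows, each a list of 7 numbers: the shift along the tool's x, y, z normalised to -1 to 1, where 1 is 0.3 m, then the turn, a rotation vector about the tool's x, y, z normalised to -1 to 1, where 1 is pi rad, then the opening, from 0 (shut) to 1 (fully open). In form: [[tx, ty, tz, wx, wy, wz, grip], ...]. A call has 1 to 10 rows; each row is the pose to reach, as a shift and turn from the pose commanded when the call began, along the tool's axes at that moment, turning the shorter way round; what a row does not reach only later rows make up. A row lasts 1/12 s, in which the tool goes at most 41.7 mm and 7.16 degrees, less where a joint would pass 70% of its speed; a pose out of reach is approached as far as the arm can. A call with a number of a shift or a turn outside -1 to 1 is refused whole. A call with a gripper value outside its range is refused whole. The fingers move at their own pace and stop on an object; the grip force is fixed at half the most. Time passes only in rows, so rows that repeat a pose let the fingers close. It gives the time, the measured TCP pose, the force, the opening and the grip force at its end, in the units of the state.
- bot.read_state(): the state, without advancing time (a new reading comes with each control period).
- viewer.capture(name): name is "side" or "top" or "wrist"; returns a dict with "image" (480x640x3 uint8, blue, green, red), "K" (3x3 intrinsics, pixels), "dist" ([k1, k2, p1, p2, k3] as OpenCV has them; the pictures are not rectified), "eye" and "orientation" of the camera in the world. Camera axes: x right, y up, looking along -z (the intrinsics and any distortion apply to the point x, -y, -z); pixel columns grow to the right and rows downward; lengths in m; the calibration is good to about 2 mm. A picture is of the moment at which its call begins. There is no depth.
- workorder.hand_in(): hands the job in; it is judged then, once.
Trained networks look in the newest picture that a camera, given by its name, has taken for a name from the list of things; names that differ only in an ending like _2 or _b are one class to them, and where a whole thing is asked for, a point or a joint stands for the part that bears it (a point fixed in the world has none). Each returns a list of dicts, best first, with "conf" (0 to 1); they miss things now and then, are a little off and sometimes report something else, mostly with a low value. They report only what shows in the picture. A call takes as long as a camera call. They do not tell look-alikes from the thing itself.
- nets.find_in(camera, thing): "location" ([column, row] in pixels, amid what is visible of it).
The state is a dict: "time_s": time; "joint_positions": joint angles; "qvel": joint speeds; "tau": joint torques, N m; "position": TCP position; "tcp_rot": TCP orientation; "force": force on the tool from outside, world axes, zero at the start; "moment": the same for the moment, N m; "opening": opening from 0.0 (shut) to 1.0 (fully open); "grasp_force": force on a finger pad.
Only numpy, scipy, OpenCV 4.12 (cv2) and the standard library are available. Lean on these libraries where they do the work, as an engineer would, in place of code of your own. Each camera call takes 0.05 s, during which the arm holds its last target. There are 200 camera calls.

### The job

Lift the grey dust cover off the sample mill and lay it plug down on a free spot of the bench, then take the blue-capped grinding cup upright to the mill, turn it until the slots in its foot mesh with the four-winged drive dog in the neck, and let it slide home. The mill runs only while the cup is pushed down, so press it, without ramming it, until the sprung interlock ring under it is close to the bottom of its travel, and finish while still holding the cup pressed down like that. Do not disturb the white-capped cup or the other things on the bench.

Things in the scene. Friction and masses are not known exactly. Their poses are not given: they have to be found in the camera images.
- mill: sample mill, fixed to the bench: white housing 130 (x) x 120 (y) x 55 mm high, with a round steel neck standing on the middle of its top, outer diameter 91, inner diameter 71, rim 85 mm above the bench. Origin under its centre at bench height, z up; its panel with dial and rocker faces its -x
- neck_rim (a point): centre of the neck's open mouth, 85 mm above the bench, axes as the mill's; the cover lies on this rim at the start
- dog_top (a point): centre of the brass drive dog's crests, 79 mm above the bench, 6 mm below the neck's rim. The dog is a cross of four upright wings, each 6 mm thick, 24 mm high, with bevelled crests, reaching 20 mm from the axis along this point's +x, -x, +y and -y, and turning with it; it turns only against about 0.3 N m (geared motor)
- lock_ring (a joint): red sprung interlock ring in the neck round the dog, 69 mm across; value in m: 0 up (ring's top 69 mm above the bench), 0.008 fully down (61 mm). It takes 5 N to start and 12 N at the bottom, then meets a hard stop
- cover: grey dust cover, 90 g: a disc 96 mm across and 6.5 mm thick with a plug 66 mm across and 5 mm deep below it, and on top an upright black knob, 23 mm across, from 11.5 to 47.5 mm above the origin. Origin under the centre of the plug, z up along the knob; at the start it lies on the neck with the origin 5 mm below the rim
- cup_blue: blue-capped closed grinding cup, 0.24 to 0.4 kg, 91 mm high, standing on the bench. Origin at the centre of its underside, z up. Black foot 66 mm across up to 28 mm, smooth steel body 52 mm across from 28 to 78 mm (grip it there), cap 57 mm across above. The raised white cross on the cap and four white marks on the foot stand over the slots of the foot, along its own x and y axes
- cup_slots (a point): mouth of the blue-capped cup's slots: on its axis, 2 mm above its underside, axes as the cup's. Four slots 9 mm wide and 18 mm deep form a cross along +x, -x, +y, -y, so it fits every quarter turn. Unmeshed, the cup sits on the dog with its underside 77 mm above the bench; meshed, it meets the ring at 69 mm; ring fully down: 61 mm
- cup_white: another such cup with a white cap and black cross; leave it alone. Origin at the centre of the underside, z up
- petri: closed petri dish with red medium, 84 mm across, 15 mm high, origin under its centre; bystander
- tally: pale grey tally counter lying on the bench, 56 x 67 x 21 mm, origin under its centre; bystander
- marker: white marker pen with blue cap lying on the bench, 135 mm long, origin under its centre; bystander
- medium: small brown bottle with a pale cap, 34 mm across, 117 mm high, origin under its centre; bystander
Things that resemble listed ones, but are neither listed nor needed, are in the scene too. Leave any turquoise or yellow look-alike of the cover alone.

How it is judged:
By the outcome, as a careful person would: the job done as asked, in the order asked, and still so for the second after the job is handed in, while the arm keeps its last pose, push and grip.
It also fails if it takes over 56 s, if anything falls off the work surface, if the arm or the gripper's body presses on something with over 40 N, if the wrist force passes 120 N, or if a joint passes its speed limit or range.

## Working session

There is one attempt and no reset: what is moved stays moved. The work goes in short steps, Python scripts to look and compute and a tool call to move; the robot and the scene stay as the last step left them, time stands still between calls to the robot, and variables do not carry over. Pictures are saved under pics/ and viewed, at most 10 in all, crops included, and the job is handed in when it is done.

Besides the shell and the picture viewer there is one more tool, called after "Call:" in YAML: its name, and indented under it one key for each argument. move_arm: Moves the arm, as the interface text tells. Its arguments: {"type":"object","properties":{"increments":{"type":"array"}},"required":["increments"]}

```bash
mkdir -p pics; cat > h.py <<'E'
import numpy as np, cv2
from rig import bot, viewer, workorder, nets
def cap(n,save=None):
    c=viewer.capture(n)
    if save: cv2.imwrite('pics/'+save,c['image'])
    return c
def ray(c,px):
    p=cv2.undistortPoints(np.array([[px]],float),np.array(c['K']),np.array(c['dist'],float))[0,0]
    d=np.array(c['orientation'])@np.array([p[0],-p[1],-1.]); return np.array(c['eye']),d/np.linalg.norm(d)
def onz(c,px,z):
    e,d=ray(c,px); return e+d*(z-e[2])/d[2]
def proj(c,P):
    P=np.atleast_2d(P); q=(P-np.array(c['eye']))@np.array(c['orientation']); q=q*[1,-1,-1]
    return cv2.projectPoints(q,np.zeros(3),np.zeros(3),np.array(c['K']),np.array(c['dist'],float))[0][:,0]
E
python3 - <<'E'
from h import *
s=bot.read_state(); print(s['position'],s['tcp_rot'],s['force'],s['opening'],s['time_s'])
for n in ['top','side']:
    c=cap(n,n+'0.png'); print(n,np.round(c['eye'],3))
    for t in ['mill','cover','cup_blue','cup_white','petri','tally','marker','medium']:
        print(t,[(np.round(r['location']),round(r['conf'],2)) for r in nets.find_in(n,t)][:4])
E
```

```text
[ 0.25857044 -0.5682315   0.23256179] [[ 9.10288502e-01  4.13974095e-01 -5.40734589e-04]
 [ 4.13974281e-01 -9.10286188e-01  2.08582244e-03]
 [ 3.71253229e-04 -2.12255040e-03 -9.99997678e-01]] [ 0.08955091 -0.26632282  0.67183452] 1.0007607359834532 0.0
top [ 0.32  -0.008  1.488]
mill [(array([306., 235.]), 0.69)]
cover [(array([275., 266.]), 0.85), (array([308., 219.]), 0.76), (array([215., 275.]), 0.76), (array([318., 276.]), 0.73)]
cup_blue [(array([429., 238.]), 0.7)]
cup_white [(array([220., 232.]), 0.65)]
petri [(array([380., 198.]), 0.97)]
tally [(array([256., 198.]), 0.58)]
marker [(array([472., 250.]), 0.62)]
medium [(array([170., 207.]), 0.56)]
side [-0.02   1.174  0.758]
mill [(array([310., 265.]), 0.61)]
cover [(array([311., 238.]), 0.97), (array([342., 293.]), 0.76), (array([389., 204.]), 0.69), (array([370., 263.]), 0.66)]
cup_blue [(array([368., 212.]), 0.58)]
cup_white [(array([273., 302.]), 0.74)]
petri [(array([318., 228.]), 0.55)]
tally [(array([256., 290.]), 0.54)]
marker []
medium []
```

View pics/top0.png

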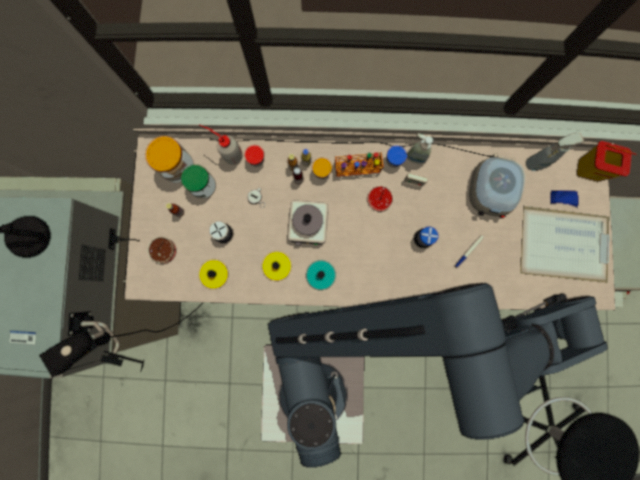

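View pics/side0.png

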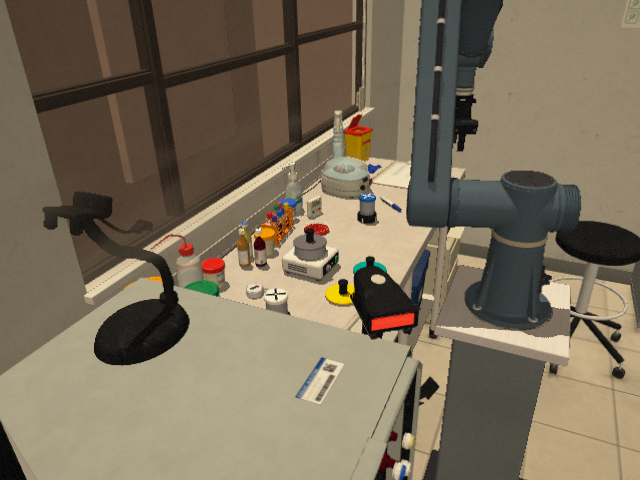

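The top view shows the mill at about (307,221) with the grey cover, the blue cup at (428,237), and yellow and turquoise look-alike covers at (213,275), (277,266) and (320,276). The side view agrees with this. Next I'll measure more finely from a crop.

```bash
python3 - <<'E'
from h import *
c=cap('top')
im=c['image']
cv2.imwrite('pics/crop1.png',cv2.resize(im[175:295,285:445],None,fx=5,fy=5,interpolation=cv2.INTER_CUBIC))
for n,p,z in [('cover knob',(307.5,219.5),.1275),('cup cap',(428.5,236.5),.091),('petri',(380,198),.015),('turq',(320.5,275.5),.01),('yel',(277,266),.01),('white',(220,231),.091),('marker',(469,251),.01),('tally',(255,197),.01),('edge',(330,303),0),('cupdark',(397,155),0.05),('rack',(345,175),.03)]:
    print(n,np.round(onz(c,p,z),4))
print('px/m',proj(c,[[.55,0,0],[.55,.1,0]]))
print(np.round(c['orientation'],3))
E
```

```text
cover knob [0.5339 0.0297 0.1275]
cup cap [ 0.4966 -0.341   0.091 ]
petri [ 0.6285 -0.2009  0.015 ]
turq [ 0.3728 -0.0136  0.01  ]
yel [0.3994 0.1262 0.01  ]
white [0.4972 0.2979 0.091 ]
marker [ 0.4628 -0.4933  0.01  ]
tally [0.6224 0.2067 0.01  ]
edge [ 0.2864 -0.0462  0.    ]
cupdark [ 0.7644 -0.2508  0.05  ]
rack [ 0.6984 -0.0849  0.03  ]
px/m [[317.66260409 220.95059562]
 [287.00524207 220.1757009 ]]
[[ 0.026  0.99  -0.135]
 [-1.     0.025 -0.004]
 [-0.001  0.135  0.991]]
```

View pics/crop1.png

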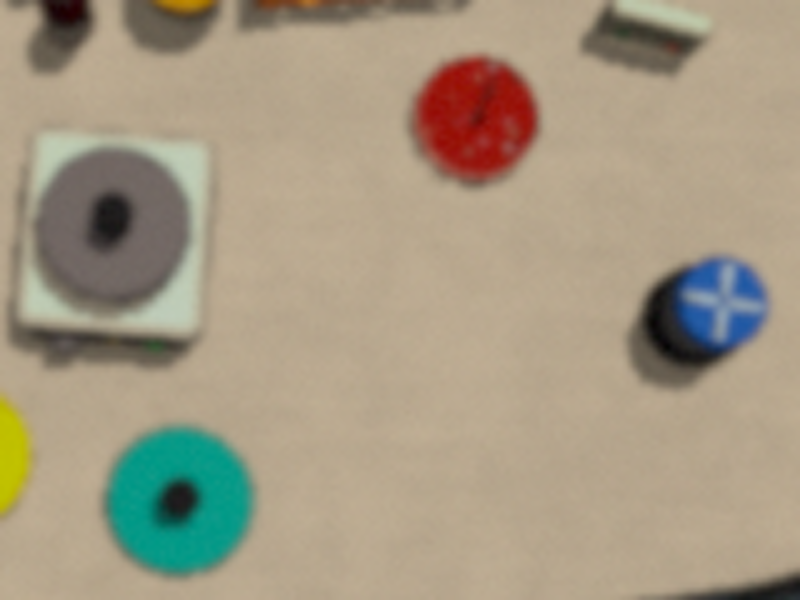

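The crop shows the cover disc at about (307.6,220.4) and the cap at about (429.5,235.5) in full-image pixels. The bench is free around (380,255). I'll head over the cup first to look with the wrist camera.

```bash
cat >> h.py <<'E'
from scipy.spatial.transform import Rotation as Ro
def down(yaw):  # tool x at yaw (deg) in world, z down
    return Ro.from_euler('z',yaw,degrees=True).as_matrix()@np.diag([1,-1,-1.])
def go(P,yaw):
    s=bot.read_state(); R=np.array(s['tcp_rot']); p=np.array(s['position'])
    t=R.T@(np.array(P)-p)/.3; w=Ro.from_matrix(R.T@down(yaw)).as_rotvec()/np.pi
    return np.round(np.r_[t,w],4)
def st():
    s=bot.read_state(); R=np.array(s['tcp_rot'])
    print('t',round(s['time_s'],2),'p',np.round(s['position'],4),'yaw',round(np.degrees(np.arctan2(R[1,0],R[0,0])),2),'tilt',np.round(R[:,2],4),'F',np.round(s['force'],2),'op',round(s['opening'],3),'gf',round(s['grasp_force'],1),'q',np.round(s['joint_positions'],1))
E
python3 - <<'E'
from h import *
c=cap('wrist'); s=bot.read_state(); R=np.array(s['tcp_rot'])
print(R.T@(c['eye']-s['position']), np.round(R.T@c['orientation'],3), c['K'],c['dist'])
print(go([.43,-.33,.27],0))
E
```

```text
[ 0.06587837 -0.00045107 -0.15167585] [[-0.002  0.97   0.242]
 [ 1.     0.002 -0.   ]
 [-0.001  0.242 -0.97 ]] [[396.11216768   0.         316.80405788]
 [  0.         396.11216768 242.54737062]
 [  0.           0.           1.        ]] [0.0043118 0.        0.        0.        0.       ]
[ 0.8492 -0.4886 -0.1215 -0.      0.      0.1359]
```

```bash
python3 -c "
from h import *
print(go([.50,-.34,.25],0))"
```

```text
[ 1.0478 -0.3616 -0.0548 -0.      0.      0.1359]
```

Call:
move_arm:
  increments:
    - [0.98,-0.36,-0.055,0,0,0.136,1]
    - [0.98,-0.36,-0.055,0,0,0.136,1]
    - [0.98,-0.36,-0.055,0,0,0.136,1]
    - [0.98,-0.36,-0.055,0,0,0.136,1]
    - [0.98,-0.36,-0.055,0,0,0.136,1]
    - [0.98,-0.36,-0.055,0,0,0.136,1]
    - [0.98,-0.36,-0.055,0,0,0.136,1]
    - [0.98,-0.36,-0.055,0,0,0.136,1]
    - [0.98,-0.36,-0.055,0,0,0.136,1]
    - [0.98,-0.36,-0.055,0,0,0.136,1]

```text
time_s: 1.83
position: [0.4826, -0.3477, 0.2502]
tcp_rot: [[1.0, 0.003, -0.0], [0.003, -1.0, -0.001], [-0.0, 0.001, -1.0]]
force: [0.0, -0.4, -0.6]
opening: 1.002
grasp_force: 0.0
```

```bash
python3 - <<'E'
from h import *
st(); c=cap('wrist','w1.png'); print(nets.find_in('wrist','cup_blue')[:2], proj(c,[.497,-.341,.091]))
E
```

```text
t 1.83 p [ 0.4826 -0.3477  0.2502] yaw 0.17 tilt [-1.e-04 -6.e-04 -1.e+00] F [ 0.02 -0.41 -0.64] op 1.002 gf 0.0 q [-46.5  26.8  85.5  -0.   67.7  43.3]
[{'location': [315.0, 199.3], 'conf': 0.76}] [[308.7930054 210.4756967]]
```

View pics/w1.png

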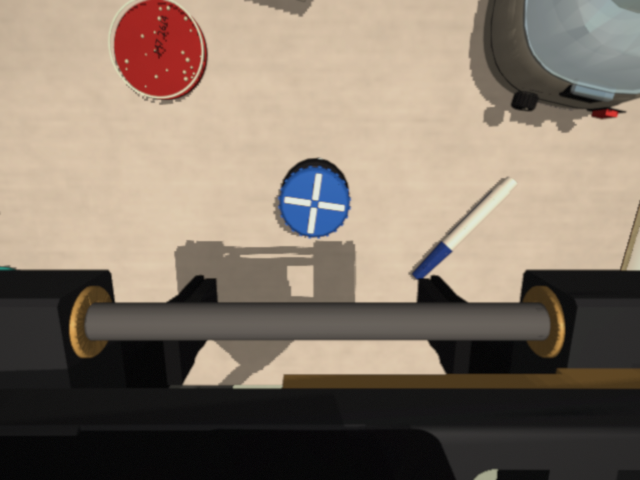

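The wrist view shows the blue cap at about (314,203), with its cross turned by about 6°. I'll now measure its position and yaw precisely.

```bash
cat >> h.py <<'E'
def four(c,pts,z,ctr,rmin,rmax):  # 4-fold yaw (deg) of a cross made of pixels pts at height z about world ctr
    W=np.array([onz(c,p,z)[:2] for p in pts])-ctr[:2]; r=np.hypot(*W.T); k=(r>rmin)&(r<rmax)
    a=np.arctan2(W[k,1],W[k,0]); return np.degrees(np.angle(np.sum(r[k]**2*np.exp(4j*a))))/4
def cap_pose(c,px,z,win=60):
    h=cv2.cvtColor(c['image'],cv2.COLOR_BGR2HSV); x,y=map(int,px); m=np.zeros(h.shape[:2],np.uint8)
    b=cv2.inRange(h,(95,120,50),(125,255,255)); m[y-win:y+win,x-win:x+win]=b[y-win:y+win,x-win:x+win]
    n,l,s,_=cv2.connectedComponentsWithStats(cv2.morphologyEx(m,cv2.MORPH_CLOSE,np.ones((9,9))))
    i=1+np.argmax(s[1:,4]); cnt=cv2.findContours((l==i).astype(np.uint8),0,2)[0][0]
    hull=cv2.convexHull(cnt); W=np.array([onz(c,p,z) for p in hull[:,0]]); (cx,cy),r=cv2.minEnclosingCircle((W[:,:2]).astype(np.float32))
    A=np.c_[2*W[:,:2],np.ones(len(W))]; f=np.linalg.lstsq(A,(W[:,:2]**2).sum(1),rcond=None)[0]
    hm=np.zeros_like(m); cv2.fillConvexPoly(hm,hull,1)
    wh=(hm>0)&(h[...,1]<90)&(h[...,2]>150); pts=np.argwhere(wh)[:,::-1]
    P=np.mean([onz(c,p,z) for p in pts],0)
    print('circ',np.round([cx,cy,r],4),'lsq',np.round(f[:2],4),'cross',np.round(P,4),'n',len(pts)); return P,four(c,pts,z,P,.006,.03)
E
python3 - <<'E'
from h import *
c=cap('wrist'); P,a=cap_pose(c,(314,203),.091); print(P,a)
t=cap('top'); e1,d1=ray(c,(314.5,203.5)); e2,d2=ray(t,(429.6,235.4))
A=np.c_[d1,-d2]; k=np.linalg.lstsq(A,e2-e1,rcond=None)[0]; print('tri',e1+k[0]*d1,e2+k[1]*d2)
p=np.round(P,3)
for n,x in [('lsqside',0)]:
  s=cap('side','s1.png'); print(proj(s,[P[0],P[1],.091]), nets.find_in('side','cup_blue')[:1])
print(go([.55,-.03,.25],0), go([.53,.03,.28],0))
E
```

```text
circ [ 0.5041 -0.3451  0.0291] lsq [ 0.5041 -0.3449] cross [ 0.5028 -0.3452  0.091 ] n 809
[ 0.50277844 -0.34523555  0.091     ] -8.194051754581336
tri [ 0.50010655 -0.34721779  0.08396544] [ 0.50102302 -0.34618898  0.08383597]
[[367.14110955 195.32961533]] [{'location': [368.2, 210.8], 'conf': 0.65}]
[ 2.2810e-01 -1.0673e+00 -3.0000e-04 -0.0000e+00  1.0000e-04 -8.0000e-04] [ 1.6090e-01 -1.2672e+00 -1.0030e-01 -0.0000e+00  1.0000e-04 -8.0000e-04]
```

Call:
move_arm:
  increments:
    - [0.08,-0.63,-0.1,0,0,0,1]
    - [0.16,-0.98,-0.1,0,0,0,1]
    - [0.16,-0.98,-0.1,0,0,0,1]
    - [0.16,-0.98,-0.1,0,0,0,1]
    - [0.16,-0.98,-0.1,0,0,0,1]
    - [0.16,-0.98,-0.1,0,0,0,1]
    - [0.16,-0.98,-0.1,0,0,0,1]
    - [0.16,-0.98,-0.1,0,0,0,1]
    - [0.16,-0.98,-0.1,0,0,0,1]
    - [0.16,-0.98,-0.1,0,0,0,1]

```text
time_s: 2.97
position: [0.5298, -0.0557, 0.2801]
tcp_rot: [[1.0, 0.0, 0.0], [0.0, -1.0, -0.001], [0.0, 0.001, -1.0]]
force: [0.1, -0.3, 0.6]
opening: 0.998
grasp_force: 0.0
```

Call:
move_arm:
  increments:
    - [0.0,-0.28,0,0,0,0,1]
    - [0.0,-0.28,0,0,0,0,1]
    - [0.0,-0.28,0,0,0,0,1]
    - [0.0,-0.28,0,0,0,0,1]
    - [0.0,-0.28,0,0,0,0,1]

```text
time_s: 3.38
position: [0.5301, 0.0271, 0.2798]
tcp_rot: [[1.0, -0.002, -0.0], [-0.002, -1.0, -0.001], [-0.0, 0.001, -1.0]]
force: [-0.4, 0.4, 0.2]
opening: 0.996
grasp_force: 0.0
```

```bash
python3 - <<'E'
from h import *
st(); c=cap('wrist','w2.png'); print([nets.find_in('wrist',k)[:2] for k in('cover','mill')], proj(c,[.534,.03,.1275]))
E
```

```text
t 3.38 p [0.5301 0.0271 0.2798] yaw -0.12 tilt [-1.0e-04 -1.2e-03 -1.0e+00] F [-0.42  0.38  0.17] op 0.996 gf 0.0 q [-9.1 19.8 92.3 -0.1 67.9 81. ]
[[{'location': [312.9, 202.5], 'conf': 0.6}, {'location': [635.2, 231.3], 'conf': 0.47}], [{'location': [309.9, 151.8], 'conf': 0.68}]] [[313.43892047 225.22410044]]
```

View pics/w2.png

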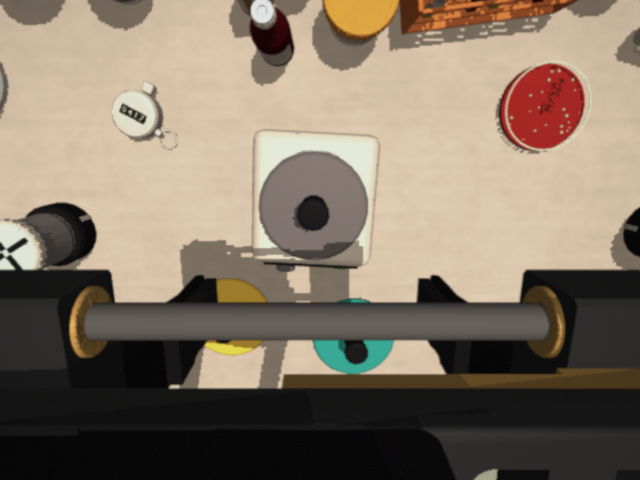

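The wrist view shows the grey disc centred at about (313.5,204.5), with its knob top at about (313,212). The way down is clear.

```bash
python3 - <<'E'
from h import *
c=cap('wrist'); print(onz(c,(313.5,204.5),.0915),onz(c,(313,213),.1275))
P=onz(c,(313.5,204.5),.0915); print(P); print(go([P[0],P[1],.108],0))
E
```

```text
[0.54495863 0.03011291 0.0915    ] [0.54370223 0.0302419  0.1275    ]
[0.54495863 0.03011291 0.0915    ]
[ 4.960e-02 -1.010e-02  5.732e-01  1.000e-04  0.000e+00 -1.000e-03]
```

Call:
move_arm:
  increments:
    - [0.048,-0.01,0.139,0,0,0,1]
    - [0.048,-0.01,0.278,0,0,0,1]
    - [0.048,-0.01,0.38,0,0,0,1]
    - [0.048,-0.01,0.46,0,0,0,1]
    - [0.048,-0.01,0.52,0,0,0,1]
    - [0.048,-0.01,0.56,0,0,0,1]
    - [0.048,-0.01,0.573,0,0,0,1]
    - [0.048,-0.01,0.573,0,0,0,0.2]
    - [0.048,-0.01,0.573,0,0,0,0.0]
    - [0.048,-0.01,0.573,0,0,0,0.0]

```text
time_s: 4.42
position: [0.5452, 0.0316, 0.1092]
tcp_rot: [[1.0, -0.001, 0.002], [-0.001, -1.0, -0.0], [0.002, 0.0, -1.0]]
force: [0.7, -0.3, 0.1]
opening: 0.852
grasp_force: 0.0
```

Call:
move_arm:
  increments:
    - [0,0,0,0,0,0,0]
    - [0,0,0,0,0,0,0]
    - [0,0,0,0,0,0,0]
    - [0,0,0,0,0,0,0]
    - [0,0,0,0,0,0,0]
    - [0,0,0,0,0,0,0]

```text
time_s: 4.92
position: [0.5443, 0.0322, 0.1083]
tcp_rot: [[1.0, -0.0, 0.0], [-0.0, -1.0, -0.0], [0.0, 0.0, -1.0]]
force: [-0.2, 0.3, -0.4]
opening: 0.401
grasp_force: 0.0
```

Call:
move_arm:
  increments:
    - [0,0,0,0,0,0,0]
    - [0,0,0,0,0,0,0]
    - [0,0,0,0,0,0,0]
    - [0,0,0,0,0,0,0]
    - [0,0,0,0,0,0,0]

```text
time_s: 5.33
position: [0.5443, 0.032, 0.1082]
tcp_rot: [[1.0, -0.0, -0.0], [-0.0, -1.0, -0.0], [-0.0, 0.0, -1.0]]
force: [-0.1, -0.4, 1.1]
opening: 0.254
grasp_force: 30.0
```

Call:
move_arm:
  increments:
    - [0,0,-0.05,0,0,0,0]
    - [0,0,-0.13,0,0,0,0]
    - [0,0,-0.23,0,0,0,0]
    - [-0.03,0.08,-0.3,0,0,0,0]
    - [-0.08,0.19,-0.3,0,0,0,0]
    - [-0.12,0.3,-0.3,0,0,0,0]
    - [-0.17,0.41,-0.3,0,0,0,0]
    - [-0.22,0.52,-0.3,0,0,0,0]
    - [-0.26,0.63,-0.3,0,0,0,0]
    - [-0.28,0.7,-0.3,0,0,0,0]

```text
time_s: 6.17
position: [0.4586, -0.1802, 0.1981]
tcp_rot: [[1.0, -0.002, -0.001], [-0.002, -1.0, -0.0], [-0.001, 0.0, -1.0]]
force: [0.3, -0.3, -0.3]
opening: 0.258
grasp_force: 30.0
```

```bash
python3 - <<'E'
from h import *
st(); t=cap('top'); c=cap('wrist'); print(go([.46,-.18,.035],0))
cv2.imwrite('pics/m1.png',np.hstack([cv2.resize(t['image'][160:310,250:450],None,fx=2,fy=2),cv2.resize(c['image'],(400,300))]))
E
```

```text
t 6.17 p [ 0.4586 -0.1802  0.1981] yaw -0.13 tilt [-8.e-04 -4.e-04 -1.e+00] F [ 0.29 -0.27 -0.28] op 0.258 gf 30.0 q [-3.450e+01  2.310e+01  1.029e+02 -1.000e-01  5.400e+01  5.570e+01]
[ 8.000e-04 -4.500e-03  5.438e-01  4.000e-04 -2.000e-04 -1.700e-03]
```

View pics/m1.png

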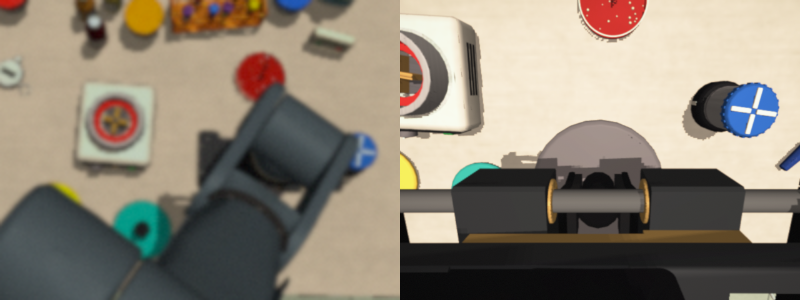

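The cover hangs from the gripper with the free bench under it, and the top view shows the mill open with the brass dog visible. I'll lay the cover down.

Call:
move_arm:
  increments:
    - [0,0,0.13,0,0,0,0]
    - [0,0,0.26,0,0,0,0]
    - [0,0,0.37,0,0,0,0]
    - [0,0,0.46,0,0,0,0]
    - [0,0,0.52,0,0,0,0]
    - [0,0,0.545,0,0,0,0]
    - [0,0,0.555,0,0,0,0]
    - [0,0,0.563,0,0,0,0]
    - [0,0,0.565,0,0,0,0]
    - [0,0,0.565,0,0,0,0]

```text
time_s: 7.1
position: [0.4609, -0.1781, 0.0296]
tcp_rot: [[1.0, -0.0, 0.002], [-0.0, -1.0, -0.001], [0.002, 0.001, -1.0]]
force: [0.7, 0.5, -0.8]
opening: 0.255
grasp_force: 30.0
```

Call:
move_arm:
  increments:
    - [0,0,0,0,0,0,0.6]
    - [0,0,0,0,0,0,0.6]
    - [0,0,0,0,0,0,0.6]
    - [0,0,0,0,0,0,0.6]
    - [0,0,-0.03,0,0,0,0.6]
    - [0,0,-0.1,0,0,0,1]
    - [0,0,-0.22,0,0,0,1]
    - [0,0,-0.35,0,0,0,1]
    - [0,0,-0.45,0,0,0,1]

```text
time_s: 7.85
position: [0.4603, -0.178, 0.1665]
tcp_rot: [[1.0, -0.001, 0.001], [-0.001, -1.0, -0.001], [0.001, 0.001, -1.0]]
force: [0.9, -0.3, 0.1]
opening: 0.814
grasp_force: 0.0
```

```bash
python3 - <<'E'
from h import *
st(); print('dog look',go([.545,.03,.27],0)); print('cup',go([.503,-.345,.17],-8.2))
E
```

```text
t 7.85 p [ 0.4603 -0.178   0.1665] yaw -0.03 tilt [ 1.4e-03 -9.0e-04 -1.0e+00] F [ 0.89 -0.34  0.08] op 0.814 gf 0.0 q [-34.1  26.  104.7   0.   49.2  55.9]
dog look [ 2.825e-01 -6.931e-01 -3.452e-01  3.000e-04 -5.000e-04 -2.000e-04]
cup [ 1.427e-01  5.567e-01 -1.100e-02  3.000e-04 -5.000e-04  4.540e-02]
```

Call:
move_arm:
  increments:
    - [0.03,-0.07,-0.12,0,0,0,1]
    - [0.07,-0.19,-0.22,0,0,0,1]
    - [0.12,-0.31,-0.22,0,0,0,1]
    - [0.18,-0.43,-0.22,0,0,0,1]
    - [0.22,-0.55,-0.22,0,0,0,1]
    - [0.26,-0.65,-0.22,0,0,0,1]
    - [0.28,-0.69,-0.22,0,0,0,1]
    - [0.28,-0.69,-0.22,0,0,0,1]
    - [0.28,-0.69,-0.22,0,0,0,1]

```text
time_s: 8.6
position: [0.5439, 0.0292, 0.2299]
tcp_rot: [[1.0, 0.001, -0.0], [0.001, -1.0, -0.001], [-0.0, 0.001, -1.0]]
force: [0.1, 0.3, -0.3]
opening: 0.999
grasp_force: 0.0
```

```bash
python3 - <<'E'
from h import *
st(); c=cap('wrist'); t=cap('top'); x,y=proj(c,[.545,.03,.08])[0].astype(int); print(x,y)
h=int(min(90,y)); x0,y0=x-100,max(0,y-75)
a=cv2.resize(c['image'][y0:y0+150,x0:x0+200],(800,600),interpolation=cv2.INTER_CUBIC)
print(x0,y0); cv2.imwrite('pics/dog.png',a)
b=t['image'][160:310,250:450]; print([ (nets.find_in('wrist',k)[:2]) for k in ('dog_top','lock_ring')], [r for r in nets.find_in('top','cover')])
E
```

```text
t 8.6 p [0.5439 0.0292 0.2299] yaw 0.08 tilt [-5.e-04 -8.e-04 -1.e+00] F [ 0.06  0.31 -0.33] op 0.999 gf 0.0 q [-8.7 24.3 93.9 -0.1 61.8 81.3]
316 229
216 154
[[{'location': [315.1, 225.9], 'conf': 0.59}], [{'location': [314.1, 200.7], 'conf': 0.71}]] [{'location': [371.0, 251.8], 'conf': 0.77}, {'location': [214.4, 274.5], 'conf': 0.69}, {'location': [320.9, 277.5], 'conf': 0.58}]
```

View pics/dog.png

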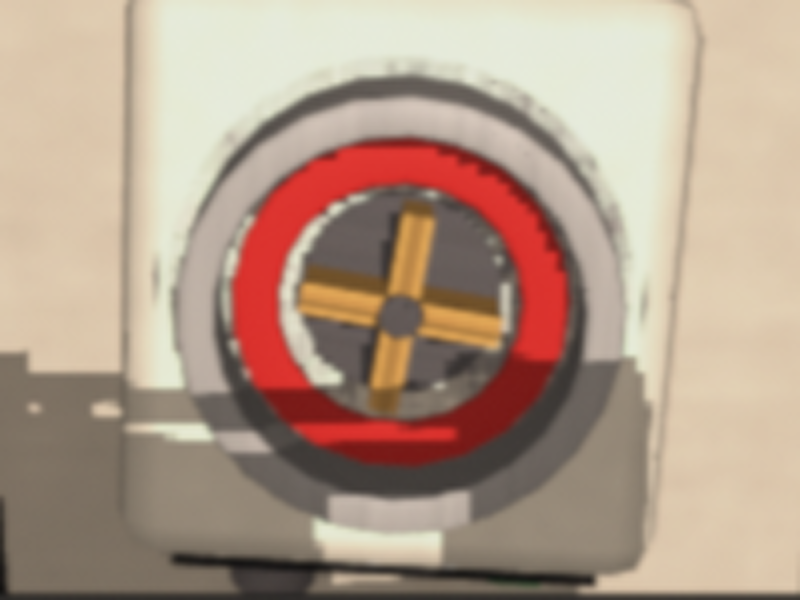

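The neck is open and the dog is centred at crop (400,317), which is full-image (316,233). Its crests run from about (303,300) to (500,333) and from (417,212) to (384,405).

```bash
python3 - <<'E'
from h import *
c=cap('wrist'); f=lambda p,z:onz(c,(216+p[0]/4,154+p[1]/4),z)
print('dog',f((400,317),.079),'rim',f((400,317),.085))
for a,b in [((303,300),(500,333)),((384,405),(417,212))]:
    d=f(b,.079)-f(a,.079); print('yaw',np.degrees(np.arctan2(d[1],d[0])), (f(b,.079)+f(a,.079))/2,np.linalg.norm(d))
# direct: brass pixels
h=cv2.cvtColor(c['image'],cv2.COLOR_BGR2HSV); m=cv2.inRange(h,(10,110,130),(28,255,255)); y,x=np.nonzero(m[195:265,280:352]); pts=np.c_[x+280,y+195]
C=f((400,317),.079); print(len(pts), four(c,pts,.079,C,.007,.024))
print('cup',go([.503,-.345,.17],-8.2))
E
```

```text
dog [0.54159298 0.02872967 0.079     ] rim [0.54294315 0.02871327 0.085     ]
yaw -99.98978157060088 [0.54168288 0.02838579 0.079     ] 0.03906930570425058
yaw -9.754850794760632 [0.54300152 0.02867399 0.079     ] 0.0391036929698239
664 -9.597802919251018
cup [-1.3310e-01  1.2429e+00  1.9900e-01  0.0000e+00  1.0000e-04  4.4700e-02]
```

Call:
move_arm:
  increments:
    - [-0.02,0.07,0,0,0,0.044,1]
    - [-0.03,0.19,0,0,0,0.044,1]
    - [-0.04,0.31,0,0,0,0.044,1]
    - [-0.05,0.43,0,0,0,0.044,1]
    - [-0.06,0.55,0,0,0,0.044,1]
    - [-0.07,0.67,0,0,0,0.044,1]
    - [-0.09,0.79,0,0,0,0.044,1]
    - [-0.1,0.9,0,0,0,0.044,1]
    - [-0.13,0.98,0,0,0,0.044,1]
    - [-0.13,0.98,0,0,0,0.044,1]

```text
time_s: 9.73
position: [0.5037, -0.2709, 0.2297]
tcp_rot: [[0.99, -0.145, 0.0], [-0.145, -0.989, -0.003], [0.001, 0.003, -1.0]]
force: [-0.4, -0.0, 0.2]
opening: 0.996
grasp_force: 0.0
```

```bash
python3 - <<'E'
from h import *
st(); print(go([.503,-.345,.2],-8.2))
E
```

```text
t 9.73 p [ 0.5037 -0.2709  0.2297] yaw -8.31 tilt [ 4.0e-04 -3.1e-03 -1.0e+00] F [-0.42 -0.03  0.16] op 0.996 gf 0.0 q [-39.4  26.4  90.2  -0.1  63.4  59. ]
[ 0.0332  0.2444  0.0997  0.001  -0.0003 -0.0006]
```

Call:
move_arm:
  increments:
    - [0.01,0.08,0,0,0,0,1]
    - [0.02,0.16,0.03,0,0,0,1]
    - [0.03,0.22,0.07,0,0,0,1]
    - [0.034,0.244,0.1,0,0,0,1]
    - [0.034,0.244,0.1,0,0,0,1]
    - [0.034,0.244,0.1,0,0,0,1]

```text
time_s: 10.23
position: [0.5043, -0.3377, 0.1988]
tcp_rot: [[0.99, -0.139, -0.002], [-0.139, -0.99, 0.003], [-0.002, -0.002, -1.0]]
force: [0.5, 0.2, 0.8]
opening: 1.0
grasp_force: 0.0
```

```bash
python3 - <<'E'
from h import *
st(); c=cap('wrist'); px=proj(c,[.503,-.345,.091])[0]; print(px); P,a=cap_pose(c,px,.091); print(P,a); print(go([P[0],P[1],.046],a))
E
```

```text
t 10.23 p [ 0.5043 -0.3377  0.1988] yaw -7.99 tilt [-0.002   0.0027 -1.    ] F [0.52 0.17 0.84] op 1.0 gf 0.0 q [-44.4  31.2  86.7   0.   62.3  53.6]
[328.83918254 244.00389907]
circ [ 0.5046 -0.3451  0.029 ] lsq [ 0.5047 -0.345 ] cross [ 0.5039 -0.3453  0.091 ] n 988
[ 0.50394678 -0.34529895  0.091     ] -7.712005736891289
[ 1.700e-03  2.700e-02  5.114e-01 -5.000e-04  4.000e-04 -1.300e-03]
```

Call:
move_arm:
  increments:
    - [0.002,0.025,0.05,0,0,0,1]
    - [0.002,0.025,0.12,0,0,0,1]
    - [0.002,0.025,0.2,0,0,0,1]
    - [0.002,0.025,0.29,0,0,0,1]
    - [0.002,0.025,0.38,0,0,0,1]
    - [0.002,0.025,0.45,0,0,0,1]
    - [0.002,0.025,0.49,0,0,0,1]
    - [0.002,0.025,0.51,0,0,0,1]
    - [0.002,0.025,0.51,0,0,0,1]
    - [0.002,0.025,0.51,0,0,0,1]

```text
time_s: 11.12
position: [0.5054, -0.3464, 0.0476]
tcp_rot: [[0.99, -0.138, 0.001], [-0.138, -0.99, -0.001], [0.001, 0.001, -1.0]]
force: [0.6, 0.5, 0.2]
opening: 0.999
grasp_force: 0.0
```

Call:
move_arm:
  increments:
    - [0,0,0,0,0,0,0.3]
    - [0,0,0,0,0,0,0.3]
    - [0,0,0,0,0,0,0.3]
    - [0,0,0,0,0,0,0.3]
    - [0,0,0,0,0,0,0]
    - [0,0,0,0,0,0,0]
    - [0,0,0,0,0,0,0]
    - [0,0,0,0,0,0,0]

```text
time_s: 11.78
position: [0.5047, -0.3463, 0.0469]
tcp_rot: [[0.99, -0.138, 0.0], [-0.138, -0.99, -0.0], [0.0, -0.0, -1.0]]
force: [0.3, 0.5, 3.3]
opening: 0.633
grasp_force: 30.0
```

Call:
move_arm:
  increments:
    - [0,0,0,0,0,0,0]
    - [0,0,0,0,0,0,0]
    - [0,0,0,0,0,0,0]
    - [0,0,-0.02,0,0,0,0]
    - [0,0,-0.05,0,0,0,0]
    - [0,0,-0.1,0,0,0,0]
    - [0,0,-0.1,0,0,0,0]
    - [0,0,-0.1,0,0,0,0]

```text
time_s: 12.45
position: [0.5051, -0.3469, 0.0775]
tcp_rot: [[0.99, -0.138, 0.002], [-0.138, -0.99, -0.002], [0.002, 0.001, -1.0]]
force: [-0.3, 0.4, -2.8]
opening: 0.631
grasp_force: 30.0
```

```bash
python3 - <<'E'
from h import *
st(); c=cap('wrist'); s=bot.read_state()
z=.091+.03; px=proj(c,[.504,-.345,z])[0]; print(px); P,a=cap_pose(c,px,z); print(P,a)
t=cap('side'); 
x,y=map(int,proj(t,[.505,-.345,.08])[0]); w=t['image'][y-45:y+45,x-60:x+60]
cv2.imwrite('pics/g.png',np.hstack([cv2.resize(w,(400,300)),cv2.resize(c['image'],(400,300))]))
E
```

```text
t 12.45 p [ 0.5051 -0.3469  0.0775] yaw -7.95 tilt [ 0.0016 -0.0017 -1.    ] F [-0.28  0.35 -2.84] op 0.631 gf 30.0 q [-44.9  41.   90.8  -0.   48.1  53. ]
[312.72152401 369.6392184 ]
circ [ 0.5093 -0.3454  0.0185] lsq [ 0.5163 -0.3466] cross [ 0.5076 -0.3464  0.121 ] n 555
[ 0.50764762 -0.34636231  0.121     ] 13.783602853997584
```

View pics/g.png

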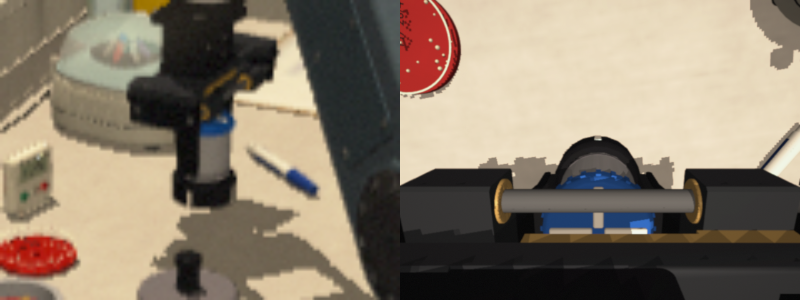

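The side view shows the cup hanging upright in the gripper. In the wrist view the front foot mark at about (317,219) lines up with the tool's x axis. I'll carry it to a hover point over the neck.

```bash
python3 - <<'E'
from h import *
c=cap('wrist'); im=c['image']; h=cv2.cvtColor(im,cv2.COLOR_BGR2HSV)
sub=im[205:240,295:340].min(2); y,x=np.nonzero(sub>170); 
g=cv2.cvtColor(im,cv2.COLOR_BGR2GRAY); print(g[205:275:2,300], g[205:275:2,334]); print(g[219,285:350:2]); print(g[222,285:350:2])
a=np.radians(-9.8); T=np.array([.542,.0288])+.0012*np.array([np.cos(a),np.sin(a)]); print(T,go([*T,.165],-9.8))
E
```

```text
[222 223 223 223 224 224 219 103  16  15  14  19  24  23  27  28  33  32
  33  32  49  67  94  90  90  90  90  91  91  91  91  91  91  91  91] [224 224 224 224 225 225 222 128  21  16  16  20  25  26  26  28  34  33
  34  33  42  63  94  97  97  96  97  97  97  97  97  97  97  91  81]
[225 225 225 223 212 194 151 122  81  49  29  19  17 100 141 143 144 143
 109  30  21  25  29  41  91 167 210 223 226 226 225 225 225]
[224 209 139  61  23  15  14  13  14  14  15  16  22 142 202 219 220 221
 187  54  16  17  16  16  16  16  21  53 109 167 211 221 222]
[0.54318249 0.02859575] [-4.4200e-02 -1.2547e+00 -2.9560e-01 -3.0000e-04  4.0000e-04  1.0300e-02]
```

Call:
move_arm:
  increments:
    - [0,0,-0.06,0,0,0.01,0]
    - [0,0,-0.15,0,0,0.01,0]
    - [0,-0.02,-0.24,0,0,0.01,0]
    - [-0.01,-0.09,-0.29,0,0,0.01,0]
    - [-0.01,-0.19,-0.29,0,0,0.01,0]
    - [-0.02,-0.29,-0.29,0,0,0.01,0]
    - [-0.02,-0.39,-0.29,0,0,0.01,0]
    - [-0.02,-0.49,-0.29,0,0,0.01,0]
    - [-0.02,-0.59,-0.29,0,0,0.01,0]
    - [-0.03,-0.69,-0.29,0,0,0.01,0]

```text
time_s: 13.43
position: [0.5244, -0.1387, 0.163]
tcp_rot: [[0.986, -0.17, -0.0], [-0.17, -0.986, 0.0], [-0.0, -0.0, -1.0]]
force: [-0.5, 0.6, -2.1]
opening: 0.636
grasp_force: 30.0
```

Call:
move_arm:
  increments:
    - [0,-0.1,0,0,0,0,0]
    - [0,-0.2,0,0,0,0,0]
    - [-0.01,-0.3,0,0,0,0,0]
    - [-0.01,-0.4,0,0,0,0,0]
    - [-0.01,-0.48,0,0,0,0,0]
    - [-0.014,-0.53,0,0,0,0,0]
    - [-0.014,-0.565,0,0,0,0,0]
    - [-0.014,-0.565,0,0,0,0,0]
    - [-0.014,-0.565,0,0,0,0,0]

```text
time_s: 14.18
position: [0.5487, 0.0277, 0.1632]
tcp_rot: [[0.986, -0.168, -0.001], [-0.168, -0.986, -0.0], [-0.001, 0.001, -1.0]]
force: [-0.2, -0.4, -2.5]
opening: 0.636
grasp_force: 30.0
```

```bash
python3 - <<'E'
from h import *
st(); print(go([.5432,.0286,.145],-9.8)); c=cap('wrist'); cv2.imwrite('pics/hov.png',c['image'])
g=cv2.cvtColor(c['image'],cv2.COLOR_BGR2GRAY); print(g[140:280:2,302])
p=proj(c,[[.5432+.0328,.023,.118]]); print(p)
E
```

```text
t 14.18 p [0.5487 0.0277 0.1632] yaw -9.68 tilt [-8.e-04 -4.e-04 -1.e+00] F [-0.19 -0.37 -2.47] op 0.636 gf 30.0 q [-8.8 29.9 96.9 -0.  53.2 91. ]
[-0.0185 -0.      0.0608  0.0002  0.0002  0.0007]
[223 223 223 224 224 224 224 220 163 184 223 237 239 241 243 244 245 245
 245 245 246 244 235 236 220 114 106 108 110 185 217 215 210 205 196 130
  82 114 112  69  18  16  14  18  23  25  25  28  32  33  33  33  37  62
  94  90  90  91  90  90  91  91  92  92  90  80  74  71  50  47]
[[317.55737772 221.10748836]]
```

Call:
move_arm:
  increments:
    - [-0.01,0,0.03,0,0,0,0]
    - [-0.018,0,0.06,0,0,0,0]
    - [-0.018,0,0.08,0,0,0,0]
    - [-0.018,0,0.085,0,0,0,0]
    - [-0.018,0,0.085,0,0,0,0]
    - [-0.018,0,0.085,0,0,0,0]

```text
time_s: 14.73
position: [0.5437, 0.0283, 0.1379]
tcp_rot: [[0.985, -0.17, -0.0], [-0.17, -0.985, 0.0], [-0.0, 0.0, -1.0]]
force: [-0.6, 0.2, -1.9]
opening: 0.636
grasp_force: 30.0
```

```bash
python3 - <<'E'
from h import *
st(); c=cap('wrist'); im=c['image']
cv2.imwrite('pics/hov2.png',cv2.resize(im[150:285,227:407],(800,600),interpolation=cv2.INTER_CUBIC))
s=bot.read_state(); R=np.array(s['tcp_rot']); p=np.array(s['position']); u=p[2]-.0469; print('under',u)
# predicted rim inner-front, foot bottom front
d=R[:,0]; D=np.array([.542,.0288,0])
print('rim in',proj(c,D+[0,0,.085]+.0355*d),'out',proj(c,D+[0,0,.085]+.0455*d),'foot',proj(c,[*(p+(.033-.0012)*d)[:2],u]),'foottop',proj(c,[*(p+(.033-.0012)*d)[:2],u+.028]))
E
```

```text
t 14.73 p [0.5437 0.0283 0.1379] yaw -9.78 tilt [-3.e-04  0.e+00 -1.e+00] F [-0.55  0.2  -1.86] op 0.636 gf 30.0 q [-8.8 31.8 98.8 -0.  49.4 91. ]
under 0.09125030264445325
rim in [[317.21429082 206.89223191]] out [[317.18397791 187.60030659]] foot [[317.40378541 212.27765627]] foottop [[317.4960836  223.02498317]]
```

View pics/hov2.png

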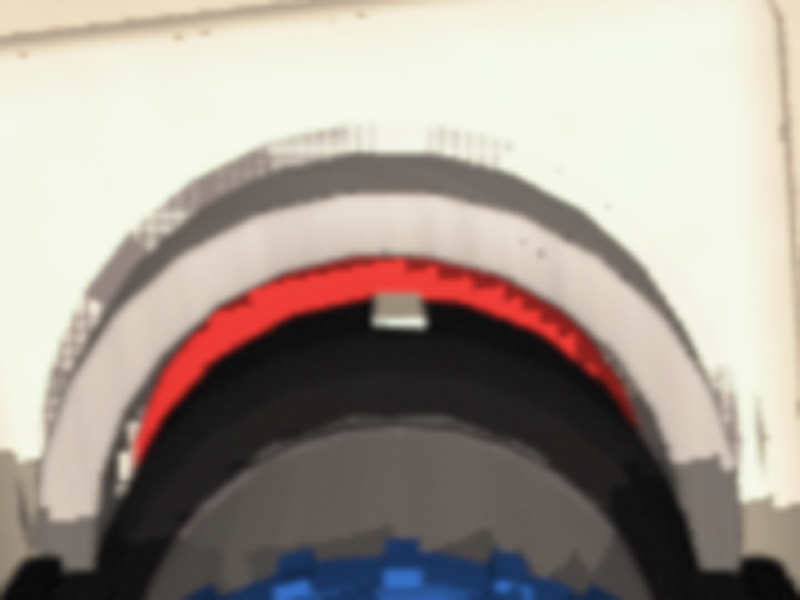

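The hover view shows the foot just above the neck, with its front mark centred at crop (400,310) and a crescent of red ring visible ahead of it. I'll fit circles to the rim and the foot silhouette to check the centring.

```bash
cat > fit.py <<'E'
from h import *
from scipy.optimize import least_squares
def rel():
    c=cap('wrist'); im=cv2.cvtColor(c['image'],cv2.COLOR_BGR2HSV).astype(int)
    s=bot.read_state(); R=np.array(s['tcp_rot']); p=np.array(s['position']); u=p[2]-.0469
    def edge(z,test,r0,r1,C):
        E=[]
        for a in np.radians(np.arange(-60,61,3)):
            rr=np.arange(r1,r0,-.0002); Q=np.array([[*(p+R@[C+r*np.cos(a),r*np.sin(a),0])[:2],z] for r in rr])
            v=np.array([im[int(round(y)),int(round(x))] for x,y in proj(c,Q)]); k=test(v)
            if k is not None and 1<k<len(rr)-1: E.append([C+rr[k]*np.cos(a),rr[k]*np.sin(a)])
        E=np.array(E); f=least_squares(lambda q:np.hypot(E[:,0]-q[0],E[:,1]-q[1])-q[2],[C,0,r1],loss='soft_l1',f_scale=.0003)
        return np.round(f.x*1000,2),len(E),round(1000*np.sqrt(np.mean(f.fun**2)),2)
    isred=lambda v:((v[:,0]<8)|(v[:,0]>172))&(v[:,1]>130)&(v[:,2]>90)
    def inner(v):  # going inward: bright rim then dark or red
        b=(v[:,1]<60)&(v[:,2]>165); return np.max(np.nonzero(b)[0]) if b.sum()>8 else None
    def outer(v):
        r=isred(v); return np.max(np.nonzero(r)[0]) if r.any() else None
    print('rim inner (r 35.5) in tool xy mm',edge(.085,inner,.031,.0425,-.001))
    for dz in (0,.003): print('foot silhouette',dz,edge(u+dz,outer,.025,.0365,-.001))
E
python3 fit.py
python3 -c "
from fit import *
rel()"
```

```text
rim inner (r 35.5) in tool xy mm (array([-2.73, -1.72, 36.39]), 41, np.float64(0.19))
foot silhouette 0 (array([-3.56, -0.78, 33.17]), 40, np.float64(0.29))
foot silhouette 0.003 (array([-2.5 , -0.66, 32.73]), 39, np.float64(0.26))
```

Call:
move_arm:
  increments:
    - [0.001,-0.003,0.005,0,0,0,0]
    - [0.001,-0.003,0.01,0,0,0,0]
    - [0.001,-0.003,0.015,0,0,0,0]
    - [0.001,-0.003,0.02,0,0,0,0]
    - [0.001,-0.003,0.02,0,0,0,0]

```text
time_s: 15.25
position: [0.5438, 0.0295, 0.1318]
tcp_rot: [[0.986, -0.169, -0.001], [-0.169, -0.986, 0.0], [-0.001, 0.0, -1.0]]
force: [-0.1, -0.5, -2.2]
opening: 0.641
grasp_force: 30.0
```

```bash
python3 -c "
from fit import *
st(); rel(); st()"
```

```text
t 15.25 p [0.5438 0.0295 0.1318] yaw -9.74 tilt [-6.e-04  1.e-04 -1.e+00] F [-0.11 -0.52 -2.24] op 0.641 gf 30.0 q [-8.7 32.4 99.   0.  48.7 91.1]
rim inner (r 35.5) in tool xy mm (array([-1.89, -0.58, 35.96]), 41, np.float64(0.19))
foot silhouette 0 (array([-3.06, -0.99, 32.6 ]), 41, np.float64(0.28))
foot silhouette 0.003 (array([-1.88, -0.98, 31.99]), 41, np.float64(0.26))
t 15.3 p [0.5438 0.0295 0.1319] yaw -9.74 tilt [-6.e-04  1.e-04 -1.e+00] F [ 0.29  0.12 -2.22] op 0.641 gf 30.0 q [-8.7 32.4 99.  -0.  48.7 91.1]
```

Call:
move_arm:
  increments:
    - [0.001,0.001,0.005,0,0,0,0]
    - [0.001,0.001,0.01,0,0,0,0]
    - [0.001,0.001,0.015,0,0,0,0]
    - [0.001,0.001,0.015,0,0,0,0]

```text
time_s: 15.63
position: [0.544, 0.0291, 0.1273]
tcp_rot: [[0.986, -0.169, -0.001], [-0.169, -0.986, 0.0], [-0.001, -0.0, -1.0]]
force: [0.1, -0.0, -3.2]
opening: 0.64
grasp_force: 30.0
```

Call:
move_arm:
  increments:
    - [0,0,0.004,0,0,0,0]
    - [0,0,0.008,0,0,0,0]
    - [0,0,0.012,0,0,0,0]
    - [0,0,0.012,0,0,0,0]

```text
time_s: 15.97
position: [0.5441, 0.0291, 0.1238]
tcp_rot: [[0.986, -0.169, -0.001], [-0.169, -0.986, 0.0], [-0.001, -0.0, -1.0]]
force: [0.9, 0.7, -3.4]
opening: 0.639
grasp_force: 30.0
```

Call:
move_arm:
  increments:
    - [0,0,0.003,0,0,0,0]
    - [0,0,0.006,0,0,0,0]
    - [0,0,0.006,0,0,0,0]

```text
time_s: 16.22
position: [0.5442, 0.0291, 0.1221]
tcp_rot: [[0.986, -0.169, -0.0], [-0.169, -0.986, 0.0], [-0.0, -0.0, -1.0]]
force: [0.3, -0.0, -1.9]
opening: 0.635
grasp_force: 30.0
```

Call:
move_arm:
  increments:
    - [0,0,0.003,0,0,0,0]
    - [0,0,0.006,0,0,0,0]
    - [0,0,0.006,0,0,0,0]

```text
time_s: 16.47
position: [0.5442, 0.0291, 0.1203]
tcp_rot: [[0.986, -0.169, -0.0], [-0.169, -0.986, 0.0], [-0.0, -0.0, -1.0]]
force: [-0.1, 0.4, -2.2]
opening: 0.636
grasp_force: 30.0
```

It has gone below the unmeshed seat height (77 mm) with no contact force, so the slots are meshing. I'll continue towards the ring.

Call:
move_arm:
  increments:
    - [0,0,0.004,0,0,0,0]
    - [0,0,0.008,0,0,0,0]
    - [0,0,0.012,0,0,0,0]
    - [0,0,0.012,0,0,0,0]

```text
time_s: 16.8
position: [0.5441, 0.0291, 0.1165]
tcp_rot: [[0.986, -0.169, -0.001], [-0.169, -0.986, 0.0], [-0.001, 0.0, -1.0]]
force: [-0.0, -0.2, -3.0]
opening: 0.638
grasp_force: 30.0
```

Call:
move_arm:
  increments:
    - [0,0,0.003,0,0,0,0]
    - [0,0,0.006,0,0,0,0]
    - [0,0,0.009,0,0,0,0]
    - [0,0,0.009,0,0,0,0]

```text
time_s: 17.13
position: [0.5446, 0.0292, 0.1146]
tcp_rot: [[0.986, -0.169, 0.001], [-0.169, -0.986, -0.0], [0.001, -0.0, -1.0]]
force: [-1.5, 0.6, 4.0]
opening: 0.637
grasp_force: 30.0
```

Call:
move_arm:
  increments:
    - [0,0,0.003,0,0,0,0]
    - [0,0,0.006,0,0,0,0]
    - [0,0,0.009,0,0,0,0]
    - [0,0,0.012,0,0,0,0]
    - [0,0,0.012,0,0,0,0]

```text
time_s: 17.55
position: [0.5446, 0.0292, 0.1109]
tcp_rot: [[0.986, -0.169, 0.001], [-0.169, -0.986, -0.0], [0.001, -0.0, -1.0]]
force: [-0.1, 1.0, 6.3]
opening: 0.637
grasp_force: 30.0
```

Call:
move_arm:
  increments:
    - [0,0,0.002,0,0,0,0]
    - [0,0,0.004,0,0,0,0]
    - [0,0,0.004,0,0,0,0]
    - [0,0,0.004,0,0,0,0]

```text
time_s: 17.88
position: [0.5446, 0.0292, 0.11]
tcp_rot: [[0.986, -0.169, 0.001], [-0.169, -0.986, -0.0], [0.001, -0.0, -1.0]]
force: [-0.7, 1.2, 7.6]
opening: 0.636
grasp_force: 30.0
```

```bash
python3 -c "
from h import *
st()
for i in range(3): cap('side'); st()"
```

```text
t 17.88 p [0.5446 0.0292 0.11  ] yaw -9.74 tilt [ 1.e-03 -1.e-04 -1.e+00] F [-0.73  1.18  7.61] op 0.636 gf 30.0 q [-8.7 34.4 99.8  0.  45.8 91.1]
t 17.93 p [0.5446 0.0291 0.11  ] yaw -9.75 tilt [ 1.1e-03 -1.0e-04 -1.0e+00] F [-1.03  0.66  7.45] op 0.638 gf 30.0 q [-8.7 34.4 99.8  0.  45.8 91.1]
t 17.98 p [0.5446 0.0291 0.11  ] yaw -9.75 tilt [ 1.1e-03 -1.0e-04 -1.0e+00] F [-1.53  0.72  7.11] op 0.636 gf 30.0 q [-8.7 34.4 99.8  0.  45.8 91.1]
t 18.03 p [0.5446 0.0292 0.11  ] yaw -9.74 tilt [ 0.0011 -0.     -1.    ] F [-0.45  0.73  6.84] op 0.638 gf 30.0 q [-8.7 34.4 99.8  0.  45.8 91.1]
```

Call:
move_arm:
  increments:
    - [0,0,0.002,0,0,0,0]
    - [0,0,0.004,0,0,0,0]
    - [0,0,0.004,0,0,0,0]
    - [0,0,0.004,0,0,0,0]

```text
time_s: 18.37
position: [0.5447, 0.0291, 0.1089]
tcp_rot: [[0.986, -0.169, 0.001], [-0.169, -0.986, -0.0], [0.001, -0.0, -1.0]]
force: [-1.6, 1.1, 7.7]
opening: 0.634
grasp_force: 30.0
```

Call:
move_arm:
  increments:
    - [0,0,0.001,0,0,0,0]
    - [0,0,0.002,0,0,0,0]
    - [0,0,0.002,0,0,0,0]
    - [0,0,0.002,0,0,0,0]

```text
time_s: 18.7
position: [0.5447, 0.0291, 0.1084]
tcp_rot: [[0.986, -0.169, 0.001], [-0.169, -0.986, -0.0], [0.001, -0.0, -1.0]]
force: [-1.0, 0.9, 8.6]
opening: 0.64
grasp_force: 30.0
```

```bash
python3 -c "
from h import *
F=[]
for i in range(6): cap('side'); F.append(bot.read_state()['force'])
st(); print(np.mean(F,0))"
```

```text
t 19.0 p [0.5447 0.0292 0.1084] yaw -9.74 tilt [ 1.3e-03 -1.0e-04 -1.0e+00] F [-1.03  1.49  8.82] op 0.637 gf 30.0 q [-8.7 34.6 99.8  0.  45.5 91.1]
[-1.45280082  0.90910215  8.67575169]
```

Call:
move_arm:
  increments:
    - [0,0,0.001,0,0,0,0]
    - [0,0,0.001,0,0,0,0]
    - [0,0,0.001,0,0,0,0]
    - [0,0,0.001,0,0,0,0]
    - [0,0,0.001,0,0,0,0]
    - [0,0,0.001,0,0,0,0]

```text
time_s: 19.5
position: [0.5447, 0.0291, 0.1082]
tcp_rot: [[0.986, -0.169, 0.001], [-0.169, -0.986, -0.0], [0.001, -0.0, -1.0]]
force: [-1.9, 1.9, 8.7]
opening: 0.638
grasp_force: 30.0
```

```bash
python3 -c "
from h import *
F=[]
for i in range(8): c=cap('top'); F.append(bot.read_state()['force'])
st(); print(np.mean(F,0)); print([(np.round(onz(c,r['location'],.03),3),round(r['conf'],2)) for r in nets.find_in('top','cover')], nets.find_in('top','cup_white')[:1],nets.find_in('top','petri')[:1])"
```

```text
t 19.9 p [0.5447 0.0292 0.1082] yaw -9.74 tilt [ 1.4e-03 -1.0e-04 -1.0e+00] F [-1.5   1.72  8.49] op 0.637 gf 30.0 q [-8.7 34.6 99.8  0.  45.5 91.1]
[-1.52195363  1.10182402  8.44245216]
[(array([ 0.37 , -0.023,  0.03 ]), 0.87), (array([ 0.465, -0.178,  0.03 ]), 0.74)] [{'location': [221.9, 224.6], 'conf': 0.78}] [{'location': [380.7, 195.3], 'conf': 0.93}]
```

```bash
python3 -c "
from h import *
st(); print(workorder.hand_in())"
```

```text
t 20.05 p [0.5447 0.0291 0.1082] yaw -9.74 tilt [ 1.4e-03 -1.0e-04 -1.0e+00] F [-2.02  0.94  7.45] op 0.633 gf 30.0 q [-8.7 34.6 99.8  0.  45.5 91.1]
the job is handed in; nothing more can be done
None
```

I laid the grey cover plug down on free bench, meshed the blue cup on the dog and handed the job in at about 20 s. The gripper still holds the cup down, with the ring an estimated 7 to 7.7 mm into its 8 mm travel (judged from force and tool height); the hand-in returned no verdict.

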